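# Seat the rocking cover of the bar's ingredient station

## Robot

A 6-joint arm with a two-finger parallel gripper is mounted at the origin on the work surface. World frame = base frame: x ahead of the robot, y to its left, z up, the work surface at z = 0. Lengths are in mm, angles in rad, forces in N, time in s.
With the tool pointing down it reaches from about 275 to 750 mm from the base axis. Payload 10.2 kg.
Tool frame: the origin (TCP) lies midway between the tips of the shut fingers; the grasp point (between the pads) lies 19 mm behind it; z points along the fingers, y is the direction in which the jaws open and shut (so a half turn about z gives the same grasp; the last joint's range is limited). The gripper opens to 85 mm and grips with 20 to 120 N. Pads are 22 mm wide; open, the fingers measure 114 mm over their backs; the gripper's body (76 mm by 85 mm) begins 54 mm behind the grasp point. The pads swing forward as they close: fully open they stand 13 mm farther back than shut.
Start: joints at [1.024, 0.313, 1.498, -0, 1.331, -0.223], TCP at [167.053, 497.719, 231.294] pointing down, gripper open.
Joint ranges: [-2.94, 2.94], [-0.97, 2.17], [0.19, 2.56], [-1.23, 4.37], [0.02, 3.11], [-2.88, 2.88]. Speed limits (rad/s): [2.39, 2.39, 3.01, 3.14, 3.14, 3.14].

## Interface

Orientations are given as a unit quaternion [w, x, y, z].
In Python, from rig import sense, optics, ctrl gives the robot as it stands.
- The arm moves only by the tool play_rows, never from a script. Its argument "plan" is a list of rows, each a list of 7 numbers: the shift along the world's x, y, z in mm, then the turn, a rotation vector about the world's x, y, z in rad, then the opening, from -1 (shut) to 1 (fully open), so that 0 is half open. A call has 1 to 5 rows; each row shifts and turns the pose as measured when the row begins; what a row does not reach is not made up. A row lasts 1/12 s, in which the tool goes at most 41.7 mm and 7.16 degrees, less where a joint would pass 70% of its speed; a pose out of reach is approached as far as the arm can. A call is refused whole if a number of a shift passes 41.7 or a number of a turn 0.125, either way. A call with a gripper value outside its range is refused whole. The fingers move at their own pace and stop on an object; "grip_force" is the grip in N (left out, the last holds). Time passes only in rows, so rows that do not move let the fingers close. It gives the time, the measured TCP pose, the force and the opening at its end, in the units of the state.
- sense(): the state, without advancing time (a new reading comes with each control period).
- optics.capture(name): name is "scene" or "top"; returns a dict with "img" (420x560x3 uint8, blue, green, red), "fx", "fy", "cx", "cy" (pixels), "world_to_cam" (4x4, takes a point from world to camera coordinates). Camera axes: x right, y up, looking along -z (the intrinsics and any distortion apply to the point x, -y, -z); pixel columns grow to the right and rows downward; lengths in mm; the calibration is good to about 2 mm. A picture is of the moment at which its call begins. There is no depth.
- ctrl.finish_job(): hands the job in, once; it reports no verdict.
The state is a dict: "time_s": time; "joints": joint angles; "dq": joint speeds; "tau": joint torques, N m; "eef_pos": TCP position; "ee_rot": TCP orientation; "force": force on the tool from outside, world axes, zero at the start; "wrist_torque": the same for the moment, N m; "grip_width": opening from 0.0 (shut) to 1.0 (fully open).
Only numpy, scipy, OpenCV 4.12 (cv2) and the standard library are available. Lean on these libraries where they do the work, as an engineer would, in place of code of your own. Each camera call takes 0.05 s, during which the arm holds its last target. There are 200 camera calls.

## Task

One of the four black covers on the steel ingredient station is not seated. Press each gently near its rim with closed fingertips to find the one that rocks, then push that one firmly down at its centre until it is fully home and rocks no more. Press the sound covers only gently, do not lift anything, and leave the jigger, tumbler and jar where they stand.

Things in the scene. Friction and masses are not known exactly. Their poses are not given: they have to be found in the camera images.
- cover_1_top (a point): centre of the flat top of the near left cover (seen from the robot; the set is turned up to 20 degrees). The four covers are identical level black discs, 84 mm across, with a soft blue top (78 mm across, 10 mm thick), on collars on a steel block (280 mm square, top 50 to 56 mm above the counter), 125 mm apart. The point's z points up
- cover_2_top (a point): centre of the flat top of the near right cover (seen from the robot; the set is turned up to 20 degrees). Cover tops lie 84 to 104 mm above the counter; each stands at its own height, so height does not tell which is loose. A cover can tilt and go up or down, not sideways. Sites move with the disc, not with the soft top
- cover_3_top (a point): centre of the flat top of the far left cover (seen from the robot; the set is turned up to 20 degrees). The soft tops give 1 mm per 3 N. A sound cover gives no more than that (plus 0.5 mm). The loose one, any of the four, tilts freely any way (about 0.2 rad, under 3 N at 26 mm from the centre) and levels itself when let go
- cover_4_top (a point): centre of the flat top of the far right cover (seen from the robot; the set is turned up to 20 degrees). Test with about 4 N at 15 mm/s or less: a sound cover must not get more than 15 N. A push near the rim only tilts the loose cover; pressed at its centre it sinks 8 mm and then is home
- catch (a joint): hidden spring catch that holds up the loose cover, whichever that is: 0 = sprung up (start), about 0.008 m = pressed home, the cover resting on its collar and rocking no more. Pressing the loose cover at its centre moves it: it starts at about 9 N, needs about 20 N to go fully home (25 N is fine), and stays down
- jigger: brass spirit measure, 38 mm across, 75 mm high, standing loose in the middle between the four covers; origin at the centre of its foot. Leave alone
- tumbler: green glass tumbler, 72 mm across, 100 mm high, loose on the counter to the left of the block; origin at the centre of its foot. Leave alone
- jar: amber jar with a brass cap, 68 mm across, 110 mm high, loose on the counter to the right of the block; origin at the centre of its foot. Leave alone

How it is judged:
By the outcome, as a careful person would: the job done as asked, in the order asked, and still so for the second after the job is handed in, with the robot touching nothing.
It also fails if it takes over 61 s, if anything falls off the work surface, if the arm or the gripper's body presses on something with over 40 N, if the wrist force passes 120 N, or if a joint passes its speed limit or range.

## Working session

There is one attempt and no reset: what is moved stays moved. The work goes in short steps, Python scripts to look and compute and a tool call to move; the robot and the scene stay as the last step left them, time stands still between calls to the robot, and variables do not carry over. Pictures are saved under pics/ and viewed, about 8 in all and at most 12, crops included, and the job is handed in when it is done.

Besides the shell and the picture viewer there is one more tool, called after "Call:" in YAML: its name, and indented under it one key for each argument. play_rows: Moves the arm, as the interface text tells. Its arguments: {"type":"object","properties":{"plan":{"type":"array"},"grip_force":{"type":"number"}},"required":["plan"]}

```bash
mkdir -p pics; cat > h.py <<'E'
import numpy as np, cv2
from rig import sense, optics, ctrl
def ray(c,u,v):
    W=np.array(c["world_to_cam"]);R=W[:3,:3];t=W[:3,3]
    d=R.T@np.array([(u-c["cx"])/c["fx"],-(v-c["cy"])/c["fy"],-1]);return -R.T@t,d
def at_z(c,u,v,z):
    o,d=ray(c,u,v);return o+d*(z-o[2])/d[2]
def tri(rs):
    A=0;b=0
    for o,d in rs:
        d=d/np.linalg.norm(d);P=np.eye(3)-np.outer(d,d);A=A+P;b=b+P@o
    return np.linalg.solve(A,b)
E
python3 - <<'E'
from h import *
print(sense())
for n in("scene","top"):
    c=optics.capture(n);cv2.imwrite(f"pics/{n}0.png",c["img"])
    print(n,{k:v for k,v in c.items() if k!="img"}, ray(c,280,210)[0])
E
```

```text
{'time_s': 0.0, 'joints': array([ 1.02363608e+00,  3.13481910e-01,  1.49847189e+00, -1.31939563e-05,
        1.33101593e+00, -2.23426882e-01]), 'dq': array([-4.32245914e-04, -8.71751295e-04,  6.49465974e-04, -6.43346887e-04,
        1.07734028e-03,  5.86304746e-05]), 'tau': array([-1.46810344e-03, -4.12285995e+01, -2.59731030e+01, -3.57983390e-04,
        4.35374823e-03, -5.89443835e-05]), 'eef_pos': array([166.88875551, 497.47924881, 230.70565662]), 'ee_rot': array([-2.52836169e-04,  1.61159177e-01,  9.86928187e-01, -6.40466899e-04]), 'force': array([ 0.07543174, -0.06500885,  0.0915173 ]), 'wrist_torque': array([-0.10792599,  0.01879595,  0.02525836]), 'grip_width': 0.9979644588646044}
scene {'fx': 530.6779523880202, 'fy': 530.6779523880202, 'cx': 282.5589799725115, 'cy': 209.58996165267385, 'world_to_cam': array([[-8.13341285e-01,  5.81370299e-01,  2.20120443e-02,
         3.92082609e+02],
       [-3.53134417e-01, -5.23398645e-01,  7.75467563e-01,
         1.22154140e+02],
       [ 4.62354883e-01,  6.22946573e-01,  6.31003588e-01,
        -1.64269738e+03],
       [ 0.00000000e+00,  0.00000000e+00,  0.00000000e+00,
         1.00000000e+00]])} [1121.542961    859.30283428  933.19083052]
top {'fx': 472.8790853828469, 'fy': 472.8790853828469, 'cx': 278.66645444244745, 'cy': 206.19217652250387, 'world_to_cam': array([[-1.14619949e-01, -9.93409416e-01,  1.22237774e-05,
         4.70065238e+01],
       [ 9.73252278e-01, -1.12291745e-01,  2.00425966e-01,
        -5.16035302e+02],
       [-1.99103669e-01,  2.29847109e-02,  9.79708851e-01,
        -1.33041082e+03],
       [ 0.00000000e+00,  0.00000000e+00,  0.00000000e+00,
         1.00000000e+00]])} [ 242.73074257   19.32932694 1406.84155376]
```

View pics/scene0.png

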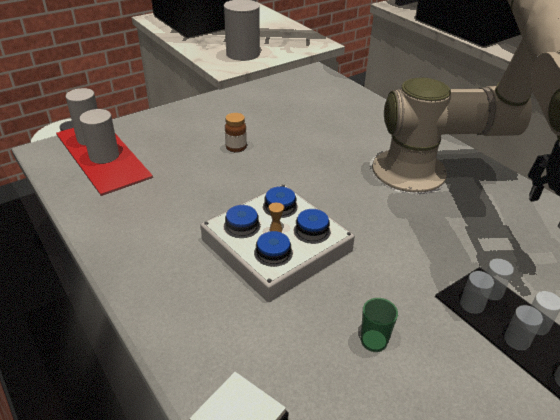

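View pics/top0.png

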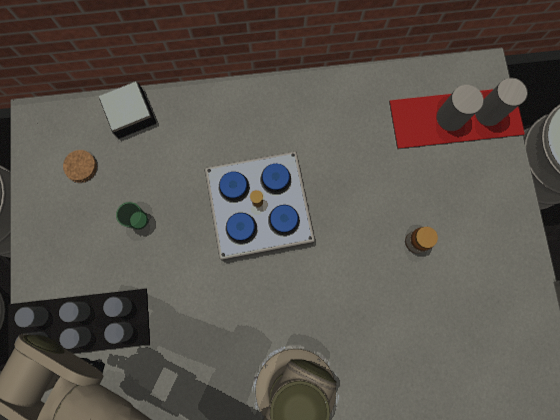

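The scene view shows the four blue tops at about (313,222), (281,200), (273,245) and (241,218). In the top view they are the near left cover at (241,227), near right (284,219), far left (233,186) and far right (276,178). The jigger is at (257,198), the tumbler at (133,216) and the jar at (424,238).

```bash
python3 - <<'E'
from h import *
S={}
for n in("scene","top"):
    c=optics.capture(n);h=cv2.cvtColor(c["img"],cv2.COLOR_BGR2HSV)
    m=cv2.inRange(h,(105,150,60),(130,255,255))
    k,l,st,ce=cv2.connectedComponentsWithStats(m)
    out=[]
    for i in range(1,k):
        if st[i,4]>200:
            cs,_=cv2.findContours((l==i).astype('uint8'),cv2.RETR_EXTERNAL,cv2.CHAIN_APPROX_NONE)
            e=cv2.fitEllipse(cv2.convexHull(cs[0]));out.append(ce[i]);print(n,ce[i].round(1),st[i],np.round(e[0],1),np.round(e[1],1))
    S[n]=(c,out)
ap={1:((313,222),(241,227)),2:((281,200),(284,219)),3:((273,245),(233,186)),4:((241,218),(276,178))}
near=lambda L,p:min(L,key=lambda q:np.hypot(*(q-np.array(p))))
P={}
for i,(a,b) in ap.items():
    qs,qt=near(S["scene"][1],a),near(S["top"][1],b)
    P[i]=tri([ray(S["scene"][0],*qs),ray(S["top"][0],*qt)])
    print(i,P[i].round(1),at_z(S["top"][0],*qt,94).round(1))
for a,b in((1,2),(1,3),(3,4),(2,4)):
    d=P[b]-P[a];print(a,b,np.hypot(*d[:2]).round(1),np.degrees(np.arctan2(d[1],d[0])).round(1))
print("jig",at_z(S["top"][0],257,198,130))
E
```

```text
scene [280.3 195.5] [266 187  29  19 403] [279.9 196.3] [19.4 29. ]
scene [241.6 215.6] [226 206  31  21 483] [241.4 215.6] [20.8 30.1]
scene [312.6 219.9] [297 210  32  21 522] [312.6 219.9] [21.3 30.7]
scene [273.1 243.4] [257 232  33  24 614] [273.2 243.4] [23.7 32.2]
top [275.3 176.2] [262 164  27  25 536] [275.4 176.2] [25.2 26.6]
top [232.8 184.4] [220 172  27  26 547] [232.8 184.4] [25.4 26.7]
top [283.6 218. ] [270 205  28  27 580] [283.6 218. ] [26.5 27.2]
top [240.2 226.1] [227 213  27  27 586] [240.2 226.1] [26.6 27.5]
1 [466.1 102.4  90.9] [465.2 102.5  94. ]
2 [475.2 -22.   91.2] [474.1 -21.4  94. ]
3 [590.9 111.9  84.5] [587.9 111.6  94. ]
4 [600.1 -12.5  87.9] [598.1 -12.1  94. ]
1 2 124.7 -85.8
1 3 125.2 4.4
3 4 124.7 -85.8
2 4 125.2 4.3
jig [532.06389276  46.25438535 130.        ]
```

Call:
play_rows:
  plan:
    - [23,-31.5,0,0,0,0,-1]
    - [23,-31.5,0,0,0,0,-1]
    - [23,-31.5,0,0,0,0,-1]
    - [23,-31.5,0,0,0,0,-1]
    - [23,-31.5,0,0,0,0,-1]
  grip_force: 40

```text
time_s: 0.62
eef_pos: [280.6, 337.7, 229.5]
ee_rot: [-0.001, 0.155, 0.988, -0.0]
force: [1.0, 0.1, -0.6]
grip_width: 0.299
```

Call:
play_rows:
  plan:
    - [23,-31.5,-8,0,0,0,-1]
    - [23,-31.5,-8,0,0,0,-1]
    - [23,-31.5,-8,0,0,0,-1]
    - [23,-31.5,-8,0,0,0,-1]
    - [23,-31.5,-8,0,0,0,-1]

```text
time_s: 1.03
eef_pos: [399.5, 171.8, 190.0]
ee_rot: [0.001, 0.155, 0.988, 0.001]
force: [0.9, 0.6, -0.2]
grip_width: -0.003
```

Call:
play_rows:
  plan:
    - [23,-26,-30,0,0,0,-1]
    - [22,-25,-30,0,0,0,-1]
    - [1,-1,-20,0,0,0,-1]
    - [0,0,0,0,0,0,-1]
    - [0,0,0,0,0,0,-1]

```text
time_s: 1.45
eef_pos: [445.1, 116.7, 113.2]
ee_rot: [0.002, 0.16, 0.987, 0.001]
force: [0.1, 0.7, 1.3]
grip_width: -0.005
```

Call:
play_rows:
  plan:
    - [0,0.5,-1.2,0,0,0,-1]
    - [0,0.5,-1.2,0,0,0,-1]
    - [0,0.5,-1.2,0,0,0,-1]
    - [0,0.5,-1.2,0,0,0,-1]
    - [0,0,-1.2,0,0,0,-1]

```text
time_s: 1.87
eef_pos: [445.5, 121.6, 111.2]
ee_rot: [0.005, 0.157, 0.988, 0.002]
force: [-0.5, 0.2, -0.1]
grip_width: 0.0
```

Call:
play_rows:
  plan:
    - [0,0,-1.2,0,0,0,-1]
    - [0,0,-1.2,0,0,0,-1]
    - [0,0,-1.2,0,0,0,-1]
    - [0,0,-1.2,0,0,0,-1]
    - [0,0,0,0,0,0,-1]

```text
time_s: 2.28
eef_pos: [445.5, 122.3, 106.6]
ee_rot: [0.006, 0.157, 0.988, 0.002]
force: [-1.0, -0.3, -1.2]
grip_width: 0.007
```

Call:
play_rows:
  plan:
    - [0,-0.5,-1.2,0,0,0,-1]
    - [0,-0.5,-1.2,0,0,0,-1]
    - [0,-0.5,-1.2,0,0,0,-1]
    - [0,0,-1.2,0,0,0,-1]
    - [0,0,0,0,0,0,-1]

```text
time_s: 2.7
eef_pos: [445.4, 120.5, 101.2]
ee_rot: [0.006, 0.157, 0.988, 0.002]
force: [0.6, -0.1, -0.2]
grip_width: -0.004
```

Call:
play_rows:
  plan:
    - [0,0,-1.2,0,0,0,-1]
    - [0,0,-1.2,0,0,0,-1]
    - [0,0,-1.2,0,0,0,-1]
    - [0,0,0,0,0,0,-1]
    - [0,0,0,0,0,0,-1]

```text
time_s: 3.12
eef_pos: [445.5, 120.5, 97.1]
ee_rot: [0.006, 0.157, 0.988, 0.002]
force: [0.3, -1.3, -0.3]
grip_width: 0.003
```

Call:
play_rows:
  plan:
    - [0,0,-1,0,0,0,-1]
    - [0,0,-1,0,0,0,-1]
    - [0,0,-1,0,0,0,-1]
    - [0,0,0,0,0,0,-1]

```text
time_s: 3.45
eef_pos: [445.2, 120.7, 94.0]
ee_rot: [0.005, 0.157, 0.988, 0.002]
force: [-1.4, 1.2, 1.4]
grip_width: 0.002
```

Call:
play_rows:
  plan:
    - [0,0,-1,0,0,0,-1]
    - [0,0,-1,0,0,0,-1]
    - [0,0,0,0,0,0,-1]

```text
time_s: 3.7
eef_pos: [444.7, 121.0, 91.9]
ee_rot: [0.005, 0.157, 0.988, 0.002]
force: [-1.5, 1.0, 3.0]
grip_width: -0.001
```

Call:
play_rows:
  plan:
    - [0,0,-1,0,0,0,-1]
    - [0,0,0,0,0,0,-1]

```text
time_s: 3.87
eef_pos: [444.8, 121.0, 91.1]
ee_rot: [0.005, 0.157, 0.988, 0.002]
force: [-2.4, 1.3, 4.1]
grip_width: 0.003
```

```bash
python3 - <<'E'
from h import *
s=sense();print(s["eef_pos"].round(2),s["force"].round(2),s["wrist_torque"].round(3))
E
```

```text
[444.83 121.    91.08] [-2.39  1.27  4.11] [ 0.111  0.4   -0.002]
```

Call:
play_rows:
  plan:
    - [0,0,-1,0,0,0,-1]
    - [0,0,0,0,0,0,-1]

```text
time_s: 4.03
eef_pos: [445.0, 121.0, 90.4]
ee_rot: [0.005, 0.157, 0.988, 0.002]
force: [-3.5, 0.4, 6.3]
grip_width: 0.001
```

Call:
play_rows:
  plan:
    - [0,0,0,0,0,0,-1]
    - [0,0,0,0,0,0,-1]

```text
time_s: 4.2
eef_pos: [444.9, 121.0, 90.7]
ee_rot: [0.005, 0.157, 0.988, 0.002]
force: [-3.2, 0.2, 5.7]
grip_width: 0.003
```

```bash
python3 - <<'E'
from h import *
c=optics.capture("scene");cv2.imwrite("pics/t1.png",cv2.resize(c["img"][150:300,180:380],None,fx=4,fy=4,interpolation=2))
E
```

```text
(no output)
```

View pics/t1.png

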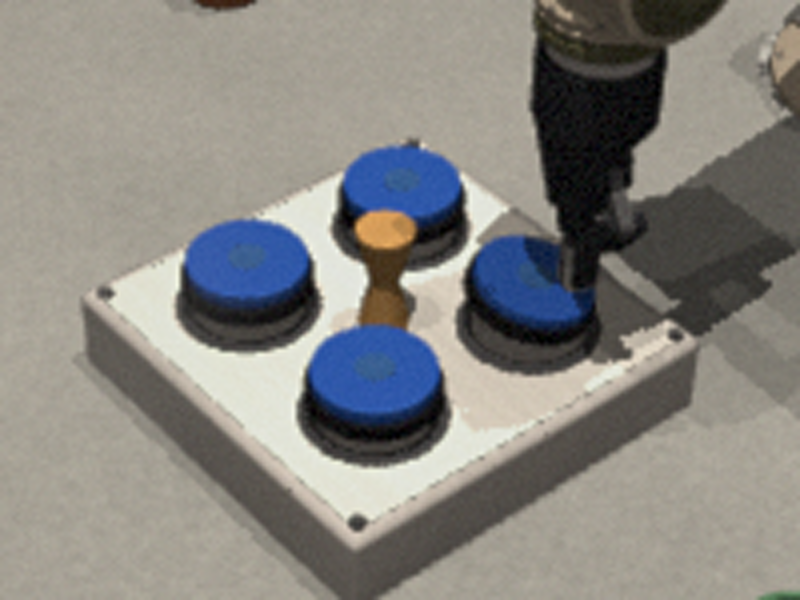

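The picture shows cover 1 dipping under the fingertips, on its right side at about (580,300) in the crop. Force rises only about 1 N/mm, so this looks like the loose one. I'll test the other three gently before pushing it.

Call:
play_rows:
  plan:
    - [0,0,8,0,0,0,-1]
    - [0,0,17,0,0,0,-1]
    - [3,-40,0,0,0,0,-1]
    - [3,-40,0,0,0,0,-1]
    - [3,-40,0,0,0,0,-1]

```text
time_s: 4.67
eef_pos: [454.3, 2.8, 118.5]
ee_rot: [0.007, 0.151, 0.989, 0.002]
force: [0.4, 0.2, -0.2]
grip_width: 0.003
```

Call:
play_rows:
  plan:
    - [3,-37,0,0,0,0,-1]
    - [0,0,-5,0,0,0,-1]
    - [0,0,-5,0,0,0,-1]
    - [0,0,0,0,0,0,-1]
    - [0,0,0,0,0,0,-1]

```text
time_s: 5.08
eef_pos: [458.9, -43.1, 110.0]
ee_rot: [0.01, 0.154, 0.988, 0.0]
force: [-0.5, 0.7, 1.0]
grip_width: 0.002
```

Call:
play_rows:
  plan:
    - [0,0,-1.2,0,0,0,-1]
    - [0,0,-1.2,0,0,0,-1]
    - [0,0,-1.2,0,0,0,-1]
    - [0,0,-1.2,0,0,0,-1]
    - [0,0,-1.2,0,0,0,-1]

```text
time_s: 5.5
eef_pos: [459.1, -39.6, 104.1]
ee_rot: [0.01, 0.151, 0.988, 0.0]
force: [0.6, 0.9, -0.1]
grip_width: -0.0
```

Call:
play_rows:
  plan:
    - [0,0,-1.2,0,0,0,-1]
    - [0,0,-1.2,0,0,0,-1]
    - [0,0,-1.2,0,0,0,-1]
    - [0,0,0,0,0,0,-1]
    - [0,0,0,0,0,0,-1]

```text
time_s: 5.92
eef_pos: [458.9, -39.1, 99.8]
ee_rot: [0.01, 0.151, 0.988, 0.0]
force: [0.5, -0.3, 0.0]
grip_width: 0.0
```

Call:
play_rows:
  plan:
    - [0,0,-1,0,0,0,-1]
    - [0,0,-1,0,0,0,-1]
    - [0,0,-1,0,0,0,-1]
    - [0,0,0,0,0,0,-1]

```text
time_s: 6.25
eef_pos: [459.0, -39.2, 96.5]
ee_rot: [0.01, 0.151, 0.988, 0.0]
force: [-0.4, 0.2, -0.0]
grip_width: -0.002
```

Call:
play_rows:
  plan:
    - [0,-0.7,-1,0,0,0,-1]
    - [0,-0.7,-1,0,0,0,-1]
    - [0,0,0,0,0,0,-1]

```text
time_s: 6.5
eef_pos: [459.0, -40.8, 94.3]
ee_rot: [0.01, 0.151, 0.988, 0.0]
force: [0.7, 0.3, 0.1]
grip_width: -0.004
```

Call:
play_rows:
  plan:
    - [0,0,-1,0,0,0,-1]
    - [0,0,0,0,0,0,-1]

```text
time_s: 6.67
eef_pos: [459.1, -40.9, 93.4]
ee_rot: [0.01, 0.151, 0.988, 0.0]
force: [-1.0, -0.0, 1.8]
grip_width: 0.0
```

Call:
play_rows:
  plan:
    - [0,0,-1,0,0,0,-1]
    - [0,0,0,0,0,0,-1]

```text
time_s: 6.83
eef_pos: [459.1, -40.9, 92.6]
ee_rot: [0.01, 0.151, 0.988, 0.0]
force: [-1.7, 0.6, 3.8]
grip_width: 0.0
```

Call:
play_rows:
  plan:
    - [0,0,-0.7,0,0,0,-1]
    - [0,0,0,0,0,0,-1]

```text
time_s: 7.0
eef_pos: [459.1, -40.9, 92.2]
ee_rot: [0.01, 0.151, 0.988, 0.0]
force: [-1.4, 1.0, 4.7]
grip_width: -0.003
```

Call:
play_rows:
  plan:
    - [0,0,0,0,0,0,-1]

```text
time_s: 7.08
eef_pos: [459.1, -40.9, 92.3]
ee_rot: [0.01, 0.151, 0.988, 0.0]
force: [-1.9, 0.6, 4.2]
grip_width: 0.004
```

Cover 2 is stiff, 4.5 N within about 1.8 mm. Next is cover 4.

Call:
play_rows:
  plan:
    - [0,0,8,0,0,0,-1]
    - [0,0,18,0,0,0,-1]
    - [40,3,0,0,0,0,-1]
    - [40,3,0,0,0,0,-1]
    - [40,3,0,0,0,0,-1]

```text
time_s: 7.5
eef_pos: [577.2, -31.1, 122.1]
ee_rot: [0.009, 0.152, 0.988, 0.0]
force: [-0.2, -0.2, 0.4]
grip_width: -0.003
```

Call:
play_rows:
  plan:
    - [37,3,0,0,0,0,-1]
    - [0,0,-5,0,0,0,-1]
    - [0,0,-5,0,0,0,-1]
    - [0,0,0,0,0,0,-1]
    - [0,0,0,0,0,0,-1]

```text
time_s: 7.92
eef_pos: [620.9, -27.2, 111.7]
ee_rot: [0.011, 0.152, 0.988, 0.0]
force: [0.1, 0.6, 0.3]
grip_width: -0.0
```

Call:
play_rows:
  plan:
    - [0,0,-1.2,0,0,0,-1]
    - [0,0,-1.2,0,0,0,-1]
    - [0,0,-1.2,0,0,0,-1]
    - [0,0,0,0,0,0,-1]

```text
time_s: 8.25
eef_pos: [618.7, -27.6, 109.2]
ee_rot: [0.011, 0.152, 0.988, 0.0]
force: [0.6, 0.4, -0.5]
grip_width: -0.001
```

Call:
play_rows:
  plan:
    - [0,0,-1.2,0,0,0,-1]
    - [0,0,-1.2,0,0,0,-1]
    - [0,0,-1.2,0,0,0,-1]
    - [0,0,-1.2,0,0,0,-1]
    - [0,0,-1.2,0,0,0,-1]

```text
time_s: 8.67
eef_pos: [618.5, -27.8, 103.6]
ee_rot: [0.011, 0.152, 0.988, 0.0]
force: [0.4, 0.1, 0.3]
grip_width: -0.001
```

Call:
play_rows:
  plan:
    - [0,0,-1.2,0,0,0,-1]
    - [0,0,-1.2,0,0,0,-1]
    - [0,0,-1.2,0,0,0,-1]
    - [0,0,-1.2,0,0,0,-1]
    - [0,0,0,0,0,0,-1]

```text
time_s: 9.08
eef_pos: [618.3, -27.7, 97.7]
ee_rot: [0.011, 0.152, 0.988, 0.0]
force: [-0.0, 0.2, 0.2]
grip_width: -0.0
```

Call:
play_rows:
  plan:
    - [0,0,-1.2,0,0,0,-1]
    - [0,0,-1.2,0,0,0,-1]
    - [0,0,-1.2,0,0,0,-1]
    - [0,0,0,0,0,0,-1]

```text
time_s: 9.42
eef_pos: [618.5, -27.8, 93.8]
ee_rot: [0.011, 0.152, 0.988, 0.0]
force: [-0.8, 0.7, 1.1]
grip_width: -0.001
```

Call:
play_rows:
  plan:
    - [0,0,-1,0,0,0,-1]
    - [0,0,0,0,0,0,-1]

```text
time_s: 9.58
eef_pos: [618.6, -27.8, 93.1]
ee_rot: [0.011, 0.152, 0.988, 0.0]
force: [-0.9, -0.3, 2.5]
grip_width: 0.001
```

Call:
play_rows:
  plan:
    - [0,0,-0.7,0,0,0,-1]
    - [0,0,0,0,0,0,-1]

```text
time_s: 9.75
eef_pos: [618.6, -27.8, 92.8]
ee_rot: [0.011, 0.152, 0.988, 0.0]
force: [-1.2, -0.1, 3.4]
grip_width: 0.002
```

Call:
play_rows:
  plan:
    - [0,0,-0.7,0,0,0,-1]
    - [0,0,0,0,0,0,-1]

```text
time_s: 9.92
eef_pos: [618.6, -27.8, 92.6]
ee_rot: [0.011, 0.152, 0.988, 0.0]
force: [-1.8, 0.8, 3.1]
grip_width: -0.0
```

Call:
play_rows:
  plan:
    - [0,0,8,0,0,0,-1]
    - [0,0,20,0,0,0,-1]
    - [-2,41,0,0,0,0,-1]
    - [-2,41,0,0,0,0,-1]
    - [-2,41,0,0,0,0,-1]

```text
time_s: 10.33
eef_pos: [613.5, 91.0, 122.8]
ee_rot: [0.012, 0.158, 0.987, -0.0]
force: [0.4, 0.8, 0.3]
grip_width: 0.003
```

Call:
play_rows:
  plan:
    - [-2,35,0,0,0,0,-1]
    - [0,0,-5,0,0,0,-1]
    - [0,0,-5,0,0,0,-1]
    - [0,0,0,0,0,0,-1]
    - [0,0,0,0,0,0,-1]

```text
time_s: 10.75
eef_pos: [610.4, 134.9, 114.0]
ee_rot: [0.013, 0.154, 0.988, 0.001]
force: [0.1, -0.5, 0.0]
grip_width: -0.0
```

Call:
play_rows:
  plan:
    - [0,0,-1.2,0,0,0,-1]
    - [0,0,-1.2,0,0,0,-1]
    - [0,0,-1.2,0,0,0,-1]
    - [0,0,0,0,0,0,-1]

```text
time_s: 11.08
eef_pos: [611.2, 131.2, 110.3]
ee_rot: [0.013, 0.157, 0.988, 0.001]
force: [0.3, -0.0, 0.3]
grip_width: -0.001
```

Cover 4 is stiff too, about 3.3 N in 1.5 mm. Next is cover 3.

Call:
play_rows:
  plan:
    - [-1,0,-1.2,0,0,0,-1]
    - [-1,0,-1.2,0,0,0,-1]
    - [-1,0,-1.2,0,0,0,-1]
    - [0,0,-1.2,0,0,0,-1]
    - [0,0,-1.2,0,0,0,-1]

```text
time_s: 11.5
eef_pos: [608.2, 130.2, 104.1]
ee_rot: [0.014, 0.157, 0.987, 0.001]
force: [0.8, -0.1, -0.1]
grip_width: 0.001
```

Call:
play_rows:
  plan:
    - [0,0,-1.2,0,0,0,-1]
    - [0,0,-1.2,0,0,0,-1]
    - [0,0,-1.2,0,0,0,-1]
    - [0,0,-1.2,0,0,0,-1]
    - [0,0,0,0,0,0,-1]

```text
time_s: 11.92
eef_pos: [608.0, 130.4, 98.4]
ee_rot: [0.013, 0.157, 0.987, 0.001]
force: [-0.5, 0.5, 0.0]
grip_width: -0.003
```

Call:
play_rows:
  plan:
    - [0,0,-1.2,0,0,0,-1]
    - [0,0,-1.2,0,0,0,-1]
    - [0,0,-1.2,0,0,0,-1]
    - [0,0,0,0,0,0,-1]

```text
time_s: 12.25
eef_pos: [608.0, 130.4, 94.4]
ee_rot: [0.013, 0.157, 0.987, 0.001]
force: [0.3, -0.3, 0.3]
grip_width: -0.0
```

Call:
play_rows:
  plan:
    - [0,0,-1.2,0,0,0,-1]
    - [0,0,-1.2,0,0,0,-1]
    - [0,0,0,0,0,0,-1]

```text
time_s: 12.5
eef_pos: [608.1, 130.4, 91.8]
ee_rot: [0.013, 0.157, 0.987, 0.001]
force: [0.1, -0.9, -0.5]
grip_width: -0.006
```

Call:
play_rows:
  plan:
    - [0,0,-1,0,0,0,-1]
    - [0,0,-1,0,0,0,-1]
    - [0,0,0,0,0,0,-1]

```text
time_s: 12.75
eef_pos: [608.2, 130.5, 90.2]
ee_rot: [0.014, 0.157, 0.987, 0.001]
force: [-2.1, -0.5, 4.1]
grip_width: 0.004
```

Call:
play_rows:
  plan:
    - [0,0,-1,0,0,0,-1]
    - [0,0,0,0,0,0,-1]

```text
time_s: 12.92
eef_pos: [608.3, 130.5, 89.7]
ee_rot: [0.014, 0.157, 0.987, 0.001]
force: [-2.6, -0.6, 3.0]
grip_width: 0.0
```

Call:
play_rows:
  plan:
    - [0,0,-1,0,0,0,-1]
    - [0,0,0,0,0,0,-1]

```text
time_s: 13.08
eef_pos: [608.3, 130.4, 89.3]
ee_rot: [0.014, 0.157, 0.987, 0.001]
force: [-2.2, -0.1, 5.5]
grip_width: -0.0
```

Cover 3 is stiff (4–5 N within about 2 mm). So cover 1 is the loose one, and I'll go to its centre.

Call:
play_rows:
  plan:
    - [0,0,8,0,0,0,-1]
    - [0,0,22,0,0,0,-1]
    - [-40,0,0,0,0,0,-1]
    - [-40,-5,0,0,0,0,-1]
    - [-40,-10,0,0,0,0,-1]

```text
time_s: 13.5
eef_pos: [492.3, 115.2, 121.6]
ee_rot: [0.019, 0.157, 0.987, 0.002]
force: [0.8, 0.3, 1.1]
grip_width: 0.002
```

Call:
play_rows:
  plan:
    - [-20,-12,0,0,0,0,-1]
    - [0,0,-6,0,0,0,-1]
    - [0,0,-6,0,0,0,-1]
    - [0,0,0,0,0,0,-1]
    - [0,0,0,0,0,0,-1]

```text
time_s: 13.92
eef_pos: [466.9, 102.9, 110.1]
ee_rot: [0.019, 0.157, 0.987, 0.002]
force: [0.8, -0.5, -0.8]
grip_width: 0.001
```

Call:
play_rows:
  plan:
    - [0,0,-1.2,0,0.038,0,-1]
    - [0,0,-1.2,0,0,0,-1]
    - [0,0,-1.2,0,0,0,-1]
    - [0,0,-1.2,0,0,0,-1]
    - [0,0,0,0,0,0,-1]

```text
time_s: 14.33
eef_pos: [469.9, 103.7, 104.2]
ee_rot: [0.001, 0.157, 0.988, -0.001]
force: [0.1, 0.5, 0.2]
grip_width: -0.002
```

Call:
play_rows:
  plan:
    - [0,0,-1.2,0,0,0,-1]
    - [0,0,-1.2,0,0,0,-1]
    - [0,0,-1.2,0,0,0,-1]
    - [0,0,-1.2,0,0,0,-1]
    - [0,0,0,0,0,0,-1]

```text
time_s: 14.75
eef_pos: [469.9, 103.9, 98.9]
ee_rot: [0.001, 0.157, 0.988, -0.001]
force: [-0.1, -0.4, -0.6]
grip_width: 0.003
```

Call:
play_rows:
  plan:
    - [0,0,-1.2,0,0,0,-1]
    - [0,0,-1.2,0,0,0,-1]
    - [0,0,-1.2,0,0,0,-1]
    - [0,0,-1.2,0,0,0,-1]
    - [0,0,0,0,0,0,-1]

```text
time_s: 15.17
eef_pos: [470.2, 104.0, 94.9]
ee_rot: [0.002, 0.157, 0.988, -0.001]
force: [-2.8, -0.4, 6.2]
grip_width: 0.001
```

```bash
python3 - <<'E'
from h import *
c=optics.capture("top");cv2.imwrite("pics/c1.png",cv2.resize(c["img"][140:270,190:330],None,fx=4,fy=4,interpolation=2))
s=sense();print(s["eef_pos"],s["force"])
W=np.array(c["world_to_cam"])
for p in (s["eef_pos"],[466,102,94]):
    q=W[:3,:3]@p+W[:3,3];print((c["cx"]+c["fx"]*q[0]/-q[2]-190)*4,(c["cy"]+c["fy"]*q[1]/q[2]-140)*4)
E
```

```text
[470.21933181 103.95420682  95.06676529] [-1.71307649 -0.2756576   6.84535887]
197.82385749494176 337.4000615286342
201.30531311860557 343.22404431820905
```

View pics/c1.png

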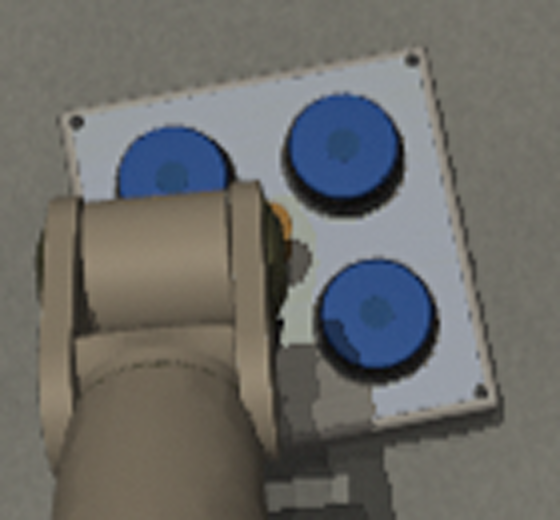

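The arm hides cover 1 in the picture, where its centre would be at about (200,342) in the crop. The measured TCP is about 4 mm off in x, so I'll re-centre before pushing.

Call:
play_rows:
  plan:
    - [0,0,5,0,0,0,-1]
    - [-4.5,-1.5,2,0,0,0,-1]
    - [0,0,0,0,0,0,-1]
    - [0,0,0,0,0,0,-1]

```text
time_s: 15.55
eef_pos: [465.4, 102.2, 102.7]
ee_rot: [0.002, 0.157, 0.988, -0.001]
force: [-1.0, -1.0, 0.0]
grip_width: -0.005
```

Call:
play_rows:
  plan:
    - [0,0,-1,0,0,0,-1]
    - [0,0,-1,0,0,0,-1]
    - [0,0,-1,0,0,0,-1]
    - [0,0,-1,0,0,0,-1]
    - [0,0,0,0,0,0,-1]

```text
time_s: 15.97
eef_pos: [465.0, 102.2, 97.7]
ee_rot: [0.002, 0.157, 0.988, -0.001]
force: [-0.1, 0.4, -0.4]
grip_width: -0.002
```

Call:
play_rows:
  plan:
    - [0,0,-1.2,0,0,0,-1]
    - [0,0,-1.2,0,0,0,-1]
    - [0,0,-1.2,0,0,0,-1]
    - [0,0,-1.2,0,0,0,-1]

```text
time_s: 16.3
eef_pos: [465.2, 102.2, 93.7]
ee_rot: [0.002, 0.157, 0.988, -0.001]
force: [-3.5, 0.3, 9.5]
grip_width: -0.001
```

Call:
play_rows:
  plan:
    - [0,0,-1.2,0,0,0,-1]
    - [0,0,-1.2,0,0,0,-1]
    - [0,0,-1.2,0,0,0,-1]
    - [0,0,-1.2,0,0,0,-1]

```text
time_s: 16.63
eef_pos: [465.3, 102.2, 91.3]
ee_rot: [0.002, 0.156, 0.988, -0.001]
force: [-3.6, -0.4, 11.1]
grip_width: -0.001
```

Call:
play_rows:
  plan:
    - [0,0,-1.3,0,0,0,-1]
    - [0,0,-1.3,0,0,0,-1]
    - [0,0,-1.3,0,0,0,-1]
    - [0,0,-1.3,0,0,0,-1]
    - [0,0,-1.3,0,0,0,-1]

```text
time_s: 17.05
eef_pos: [465.3, 102.2, 88.7]
ee_rot: [0.003, 0.156, 0.988, -0.002]
force: [-5.4, -1.1, 13.6]
grip_width: 0.003
```

Call:
play_rows:
  plan:
    - [0,0,-1.3,0,0,0,-1]
    - [0,0,-1.3,0,0,0,-1]
    - [0,0,-1.3,0,0,0,-1]
    - [0,0,-1.3,0,0,0,-1]

```text
time_s: 17.38
eef_pos: [465.3, 102.2, 87.3]
ee_rot: [0.003, 0.155, 0.988, -0.002]
force: [-6.3, 0.5, 14.5]
grip_width: 0.0
```

Call:
play_rows:
  plan:
    - [0,0,-2.2,0,0,0,-1]
    - [0,0,-2.2,0,0,0,-1]
    - [0,0,-2.2,0,0,0,-1]
    - [0,0,-2.2,0,0,0,-1]

```text
time_s: 17.72
eef_pos: [465.4, 102.2, 83.6]
ee_rot: [0.004, 0.155, 0.988, -0.002]
force: [-14.3, -0.8, 37.4]
grip_width: -0.003
```

Call:
play_rows:
  plan:
    - [0,0,-2.2,0,0,0,-1]
    - [0,0,-2.2,0,0,0,-1]
    - [0,0,-2.2,0,0,0,-1]

```text
time_s: 17.97
eef_pos: [465.4, 102.2, 83.7]
ee_rot: [0.005, 0.154, 0.988, -0.003]
force: [-11.9, -1.1, 31.2]
grip_width: -0.001
```

It went hard at 37 N, so the cover is home. I'll back off and check two rim points gently.

Call:
play_rows:
  plan:
    - [0,0,3,0,0,0,-1]
    - [0,0,5,0,0,0,-1]
    - [0,0,8,0,0,0,-1]
    - [-10,9,0,0,0,0,-1]
    - [-10,9,0,0,0,0,-1]

```text
time_s: 18.38
eef_pos: [445.8, 120.1, 102.4]
ee_rot: [0.006, 0.155, 0.988, -0.003]
force: [0.1, -0.3, -0.1]
grip_width: -0.001
```

Call:
play_rows:
  plan:
    - [0,0,-1.2,0,0,0,-1]
    - [0,0,-1.2,0,0,0,-1]
    - [0,0,-1.2,0,0,0,-1]
    - [0,0,-1.2,0,0,0,-1]
    - [0,0,0,0,0,0,-1]

```text
time_s: 18.8
eef_pos: [442.5, 122.5, 96.0]
ee_rot: [0.005, 0.153, 0.988, -0.003]
force: [0.0, -0.9, 0.8]
grip_width: -0.0
```

Call:
play_rows:
  plan:
    - [0,0,-1.2,0,0,0,-1]
    - [0,0,-1.2,0,0,0,-1]
    - [0,0,-1.2,0,0,0,-1]
    - [0,0,0,0,0,0,-1]

```text
time_s: 19.13
eef_pos: [442.8, 122.0, 91.6]
ee_rot: [0.004, 0.154, 0.988, -0.003]
force: [-0.0, -0.3, -0.3]
grip_width: 0.002
```

Call:
play_rows:
  plan:
    - [0.7,-0.7,-1,0,0,0,-1]
    - [0.7,-0.7,-1,0,0,0,-1]
    - [0,0,0,0,0,0,-1]

```text
time_s: 19.38
eef_pos: [444.5, 120.4, 89.4]
ee_rot: [0.004, 0.154, 0.988, -0.003]
force: [-0.5, 0.5, 1.9]
grip_width: 0.001
```

Call:
play_rows:
  plan:
    - [0,0,-1,0,0,0,-1]
    - [0,0,0,0,0,0,-1]

```text
time_s: 19.55
eef_pos: [444.5, 120.4, 88.6]
ee_rot: [0.004, 0.154, 0.988, -0.003]
force: [-1.3, 0.8, 3.3]
grip_width: 0.0
```

Call:
play_rows:
  plan:
    - [0,0,-1,0,0,0,-1]
    - [0,0,0,0,0,0,-1]

```text
time_s: 19.72
eef_pos: [444.6, 120.5, 87.9]
ee_rot: [0.005, 0.154, 0.988, -0.003]
force: [-2.2, 0.3, 5.4]
grip_width: -0.001
```

Call:
play_rows:
  plan:
    - [0,0,8,0,0,0,-1]
    - [0,0,30,0,0,0,-1]
    - [0,0,40,0,0,0,-1]
    - [-30,20,20,0,0,0,-1]
    - [-30,20,20,0,0,0,-1]

```text
time_s: 20.13
eef_pos: [384.1, 158.4, 207.5]
ee_rot: [0.001, 0.157, 0.988, -0.004]
force: [-0.0, 0.4, -0.6]
grip_width: -0.004
```

Call:
play_rows:
  plan:
    - [-30,20,10,0,0,0,-1]
    - [-30,20,10,0,0,0,-1]
    - [0,0,0,0,0,0,-1]
    - [0,0,0,0,0,0,-1]
    - [0,0,0,0,0,0,-1]

```text
time_s: 20.55
eef_pos: [318.8, 202.2, 235.2]
ee_rot: [0.007, 0.155, 0.988, -0.001]
force: [-0.1, 0.1, -1.0]
grip_width: 0.003
```

```bash
python3 - <<'E'
from h import *
c=optics.capture("scene");cv2.imwrite("pics/end.png",cv2.resize(c["img"][90:360,190:430],None,fx=2.2,fy=2.2,interpolation=2))
h=cv2.cvtColor(c["img"],cv2.COLOR_BGR2HSV)
_,l,st,ce=cv2.connectedComponentsWithStats(cv2.inRange(h,(105,150,60),(130,255,255)))
print([ (ce[i].round(1),st[i,4]) for i in range(1,len(st)) if st[i,4]>200], sense()["eef_pos"],sense()["force"])
E
```

```text
[(array([280.3, 195.6]), np.int32(407)), (array([241.6, 215.6]), np.int32(481)), (array([312.4, 222.2]), np.int32(524)), (array([273.1, 243.4]), np.int32(614))] [319.13769663 201.94328256 235.01490042] [ 0.29107983 -0.22024148 -0.05646264]
```

View pics/end.png

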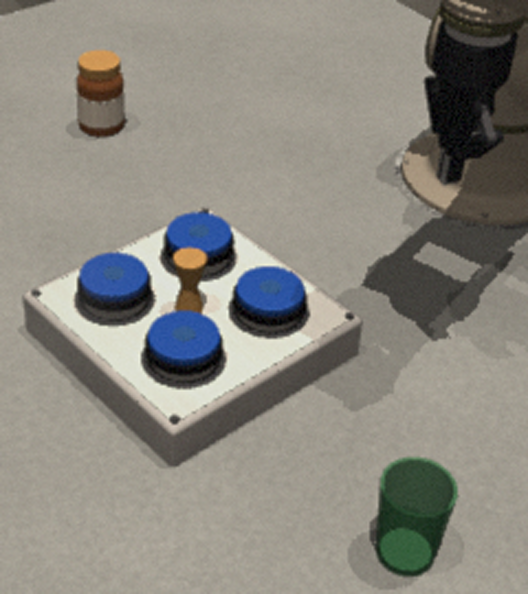

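The final picture shows everything standing. Cover 1, at (270,298) in the crop, is level and lower, its centroid 2.3 px down where 8 mm predicts about 2.5. The other covers, jigger, tumbler and jar haven't moved.

```bash
python3 -c "from h import *;print(ctrl.finish_job())"
```

```text
the job is handed in; nothing more can be done
None
```

The loose cover was the near left one (cover 1). I pushed it down at its centre until it was home, and it no longer rocks at the rim point I retested.

- **Finding it:** I pressed all four covers gently near the rim, at no more than about 6 N in the readings. Cover 1 gave only about 1 N/mm and visibly tilted. Covers 2, 3 and 4 were stiff, at about 2–3 N/mm, which matches their soft tops alone.
- **Pushing it:** I re-centred on cover 1 because my first gentle touch there landed about 4 mm off. It then sank and stopped hard. The force peaked at about 37 N in the readings, higher than the 25 N I meant to use.
- **Last checks:** The same rim point on cover 1 is now stiff, at about 2.3 N/mm. The top sits roughly 7–8 mm lower by both touch and image. I checked only that one rim point after the push. The other covers, jigger, tumbler and jar look unmoved in the final picture. The arm was clear of everything when I handed in, at about 21 s.

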